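# Slide a drawer-pull blank along the fence into the drilling-jig corner

## Task

Load the drilling jig: with a fingertip, push the pale wooden blank straight back so its long side lies against the aluminium fence, well before the red drill guide, then keep it against the fence and slide it along under the guide's arm until it is fully home in the corner, flush with both fence and end stop. Only push or drag it flat on the board, never pick it up or tip it; leave the tools and the finished knob where they are, and finish with the hand clear.

Things in the scene. Friction and masses are not known exactly. Their poses are not given: they have to be found in the camera images.
- jig: Drilling jig, fixed; place and yaw vary. Origin on the bench (z = 0); x points across it away from the robot, y along the fence, z up. Grey board, top at z 18 mm, spans x -150 to +110, y -240 to +240 mm. On it the aluminium fence, a bar 30 x 30 mm, y -230 to +230: its working face, towards the robot, is the plane x = +60 mm, its top at z 48 mm.
- guide: Red drill guide locked on the fence, place along it varies; axes as jig. Origin: inner corner where fence face, stop face and board top meet. End stop: y 0 to 24, out to x -32, 40 mm high. Arm with steel bush over y -48 to -22, out to x -32: 29 mm clear below, top at 44 mm. Saddle over the fence, y -48 to 24, 40 mm high; black knob behind it to x 64. The blank enters from the -y side.
- home (a point): Where the centre of the blank's underside lies when fully home: on the board top, 18 mm from the fence face and 35 mm from the stop face, under the drill bush. Axes as the jig's.
- blank: Oblong block of pale wood (drawer-pull blank), 70 mm long, 36 mm wide, 25 mm thick, 30 to 65 g, loose, flat on the board, pencilled diagonals on top. Origin: centre of its underside; y along its length, z up; either long side may face the fence. Starts with its centre 60 to 110 mm from the fence face, 10 cm or more to the -y side of home, turned up to 0.45 rad. Slides easily: friction about 0.3.
- live_centre: Bystander: steel lathe centre standing point up on the board, 44 mm diameter, 62 mm high. Origin at the centre of its underside.
- knob: Bystander: finished dark turned knob standing on the board, 42 mm diameter, 41 mm high. Origin at the centre of its underside.
- chuck_key: Bystander: steel T-shaped chuck key lying on the bench beyond the fence, about 113 x 90 mm, 12 mm high. Origin on the bench under the joint of the T.
- gouge: Bystander: turning gouge lying on the bench beyond the fence, 305 mm long, 32 mm high, along its own y, wooden handle to -y. Origin on the bench under the ferrule.
Mind the look-alikes: they are no part of the job. Of the things shaped like the blank, the wood one is meant.

How it is judged:
On the way, in this order (a step that is already met when the one before it is completed fails the run):
1. the blank is pushed against the fence (within 3 mm, square to it within 0.1 rad) well before the drill guide (more than 60 mm short of home) (x of blank in the frame of home above -0.003 m and y of blank in the frame of home below -0.06 m and angle between the x axis of blank and the x axis of jig, either way round below 0.1 rad), for 0.1 s.
2. the blank has been slid home against fence and stop (within 2 mm each, square within 0.04 rad) (x of blank in the frame of home above -0.002 m and y of blank in the frame of home above -0.002 m and angle between the x axis of blank and the x axis of jig, either way round below 0.04 rad), for 0.1 s.
At the end, for the whole second after the job is handed in: The blank lies flat and still on the board in the corner, within 2 mm of touching the fence and within 2 mm of touching the end stop, square to them within 0.04 rad; the lathe centre, knob, chuck key and gouge are within 20 mm of where they stood (all of step 2 and x of blank in the frame of home below 0.002 m and y of blank in the frame of home below 0.002 m and angle between blank's own z axis and vertical below 0.04 rad and height (world z) of blank between 0.016 and 0.02 m and linear speed of blank below 0.01 m/s and distance of each of live_centre, knob, chuck_key, gouge from where it was at the start of the episode below 0.02 m).
It fails at once if the blank is lifted off the board (more than 6 mm) or tipped (more than 0.25 rad) (height (world z) of blank above 0.024 m or angle between blank's own z axis and vertical above 0.25 rad).
It fails at once if the blank is taken towards the drill guide (within 60 mm of home) away from the fence (by more than 8 mm) (y of blank in the frame of home above -0.06 m and x of blank in the frame of home below -0.008 m).
It fails at once if the lathe centre, knob, chuck key or gouge is displaced by more than 20 mm (distance of any of live_centre, knob, chuck_key, gouge from where it was at the start of the episode above 0.02 m).
It also fails if it takes over 48 s, if anything falls off the work surface, if the arm or the gripper's body presses on something with over 40 N, if the wrist force passes 120 N, or if a joint passes its speed limit or range.

## Robot

A 6-joint arm with a two-finger parallel gripper is mounted at the origin on the work surface. World frame = base frame: x ahead of the robot, y to its left, z up, the work surface at z = 0. Lengths are in m, angles in rad, forces in N, time in s.
With the tool pointing down it reaches from about 0.275 to 0.825 m from the base axis. Payload 4.9 kg.
Tool frame: the origin (TCP) lies midway between the tips of the shut fingers; the grasp point (between the pads) lies 19 mm behind it (grip_point_offset is the distance from the TCP to the grasp point, in m); z points along the fingers, y is the line along which they close (so a half turn about z gives the same grasp; the last joint's range is limited). The gripper opens to 85 mm and grips with 20 to 120 N. Pads are 22 mm wide; open, the fingers measure 114 mm over their backs; the gripper's body (76 mm by 85 mm) begins 54 mm behind the grasp point. The pads swing forward as they close: fully open they stand 13 mm farther back than shut.
Start: joints at [1.196, 0.326, -0.193, 1.052, 0, 1.437], TCP at [0.131, 0.534, 0.231] pointing down, gripper open.
Joint ranges: [-2.65, 2.65], [-0.97, 1.79], [-1.3, 1.35], [-1.93, 2.1], [-1.47, 1.37], [-3.14, 3.14]. Speed limits (rad/s): [2.57, 2.57, 3.14, 3.14, 3.14, 3.14].

## Interface

Orientations are given as a rotation vector (axis times angle).
In Python, from cell import * gives the robot as it stands. Calls block until the motion is done:
- movep(position, orientation): joint-space move of the TCP to a pose.
- move_l(position, velocity=0.15, rot=None, until_force=None): straight line of the TCP; rot=None keeps the orientation; velocity is the mean speed in m/s. With until_force (N) it stops when the force on the tool has changed by that much, and returns True; else False.
- set_joints(angles): joint-space move.
- let_go() and grab(newtons=None): open the fingers fully, or close them until they stop; newtons is the grip in N (None keeps the last).
- sleep(seconds).
- ik(position, orientation): joint angles nearest the present ones, or None.
- get_state(): the state.
- grab_frame(name): name is "side" or "top"; returns a dict with "img" (420x560x3 uint8, red, green, blue), "fx", "fy", "cx", "cy" (pixels), "k1" (the pictures are not rectified: a ray, as slopes to the right and down, at radius r is drawn at 1 + k1 r^2 times it, then the intrinsics apply), "cam_to_world" (4x4, takes a point from camera to world coordinates). Camera axes: x right, y down, z forward; pixel columns grow to the right and rows downward; lengths in m; the calibration is good to about 2 mm. A picture is of the moment at which its call begins. There is no depth.
A pose or a line that the arm cannot do raises MotionError and nothing moves.
- sign_off(): hands the job in; it is judged then, once.
Trained networks look in the newest picture that a camera, given by its name, has taken for a name from the list of things; names that differ only in an ending like _2 or _b are one class to them, and where a whole thing is asked for, a point or a joint stands for the part that bears it (a point fixed in the world has none). Each returns a list of dicts, best first, with "score" (0 to 1); they miss things now and then, are a little off and sometimes report something else, mostly with a low value. They report only what shows in the picture. A call takes as long as a camera call. They do not tell look-alikes from the thing itself.
- spot_in(camera, name): "centre" ([column, row] in pixels, amid what is visible of it).
- silhouettes(camera, name): "mask" (420x560 bool, what is visible of it) and "centre" ([column, row] in pixels, amid what is visible of it).
- tip_of(camera, name): "centre" ([column, row] in pixels: a listed point, or the origin of a listed thing).
The state is a dict: "clock": time; "q": joint angles; "joint_velocities": joint speeds; "tau": joint torques, N m; "position": TCP position; "eef_rot": TCP orientation; "contact_force": force on the tool from outside, world axes, zero at the start; "wrist_torque": the same for the moment, N m; "finger_gap": opening from 0.0 (shut) to 1.0 (fully open); "grasp_force": force on a finger pad.
Only numpy, scipy, OpenCV 4.12 (cv2) and the standard library are available. Lean on these libraries where they do the work, as an engineer would, in place of code of your own. Each camera call takes 0.05 s, during which the arm holds its last target. There are 200 camera calls.

## Working session

There is one attempt and no reset: what is moved stays moved. The work goes in short steps, each a Python script; the robot and the scene stay as the last script left them, time stands still between calls to the robot, and variables do not carry over. Pictures are saved under pics/ and viewed, at most 10 in all, crops included, and the job is handed in when it is done.

```bash
ls; mkdir -p pics
cat > h.py <<'E'
from cell import *
import numpy as np, cv2
def ray(f,px):
    K=np.array([[f["fx"],0,f["cx"]],[0,f["fy"],f["cy"]],[0,0,1.]])
    p=cv2.undistortPoints(np.array([[px]],float),K,np.array([f["k1"],0,0,0.]))[0,0]
    T=np.array(f["cam_to_world"]); return T[:3,3],T[:3,:3]@np.array([p[0],p[1],1])
def at_z(f,px,z):
    o,d=ray(f,px); return o+d*(z-o[2])/d[2]
def proj(f,P):
    T=np.array(f["cam_to_world"]); c=(np.asarray(P,float)-T[:3,3])@T[:3,:3]
    s=c[:,:2]/c[:,2:]; r2=(s**2).sum(1,keepdims=True); s=s*(1+f["k1"]*r2)
    return s*[f["fx"],f["fy"]]+[f["cx"],f["cy"]]
def save(n,img): cv2.imwrite("pics/"+n,cv2.cvtColor(img,cv2.COLOR_RGB2BGR))
E
python3 - <<'E'
from h import *
for c in("top","side"):
    f=grab_frame(c); save(c+"1.png",f["img"]); print(c,np.round(f["cam_to_world"],3).tolist())
    for n in("blank","guide","jig","live_centre","knob","chuck_key","gouge"):
        for r in silhouettes(c,n)[:3]:
            m=r["mask"].astype(np.uint8); print(n,round(r["score"],2),np.round(r["centre"]),m.sum(),np.round(at_z(f,r["centre"],.02),3))
print(get_state()["eef_rot"],get_state()["clock"])
E
```

```text
pics
top [[0.002, -0.982, 0.191, 0.361], [-1.0, -0.001, 0.004, -0.028], [-0.004, -0.191, -0.982, 1.101], [0.0, 0.0, 0.0, 1.0]]
blank 0.83 [387. 249.] 466 [ 0.488 -0.298  0.02 ]
blank 0.71 [400. 205.] 510 [ 0.593 -0.332  0.02 ]
blank 0.6 [181. 148.] 341 [0.735 0.196 0.02 ]
guide 0.96 [201. 186.] 1051 [0.64  0.145 0.02 ]
jig 0.98 [256. 230.] 19943 [0.534 0.01  0.02 ]
live_centre 0.88 [192. 257.] 306 [0.468 0.161 0.02 ]
knob 0.77 [233. 262.] 254 [0.456 0.063 0.02 ]
chuck_key 0.82 [182. 147.] 331 [0.738 0.193 0.02 ]
gouge 0.66 [319. 162.] 1135 [ 0.699 -0.141  0.02 ]
side [[-0.996, -0.034, 0.083, 0.46], [-0.088, 0.573, -0.815, 0.791], [-0.019, -0.819, -0.573, 0.649], [0.0, 0.0, 0.0, 1.0]]
blank 0.69 [299. 166.] 382 [ 0.494 -0.307  0.02 ]
blank 0.69 [266. 162.] 258 [ 0.585 -0.321  0.02 ]
blank 0.6 [284. 200.] 396 [ 0.524 -0.141  0.02 ]
guide 0.78 [223. 267.] 1507 [0.63  0.108 0.02 ]
jig 0.83 [274. 269.] 17433 [0.528 0.107 0.02 ]
live_centre 0.7 [306. 284.] 592 [0.463 0.143 0.02 ]
knob 0.84 [310. 247.] 377 [0.457 0.035 0.02 ]
chuck_key 0.67 [155. 302.] 632 [0.74  0.209 0.02 ]
gouge 0.57 [212. 199.] 738 [ 0.699 -0.132  0.02 ]
gouge 0.57 [154. 304.] 629 [0.74  0.214 0.02 ]
[-3.77296245e-01 -3.11884819e+00 -4.36208189e-05] 0.8
```

View pics/top1.png

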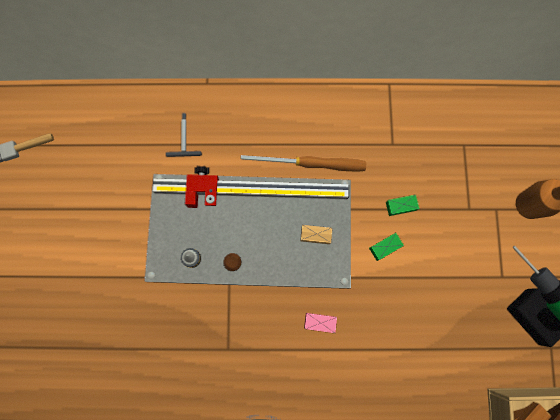

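View pics/side1.png

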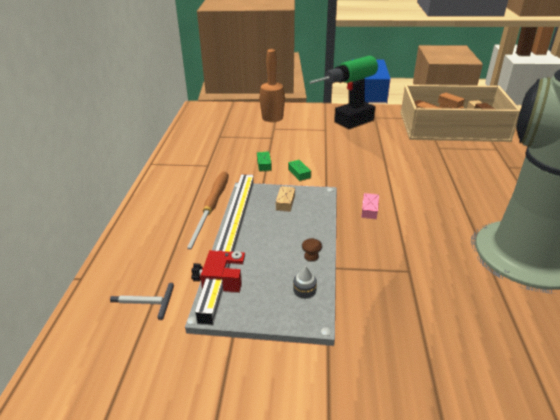

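The candidates in the top picture are pale wood on the board (317,234), green (402,205) and (387,246) off the board, and pink (321,323). Only the one at (317,234) is wood-coloured, on the board and marked with pencilled diagonals. The guide is at (201,186), the lathe centre at (191,257) and the knob at (232,262). I'll confirm with an enlarged crop and measure.

```bash
cat >> h.py <<'E'
def blank_mask(f,roi):
    x0,x1,y0,y1=roi; hsv=cv2.cvtColor(f["img"],cv2.COLOR_RGB2HSV)
    m=np.zeros(hsv.shape[:2],np.uint8); s=hsv[y0:y1,x0:x1]
    m[y0:y1,x0:x1]=((s[...,1]>70)&(s[...,0]>8)&(s[...,0]<26)&(s[...,2]>90))*255
    return m
def rect(f,m,z):
    c=max(cv2.findContours(m,0,cv2.CHAIN_APPROX_NONE)[0],key=cv2.contourArea)[:,0]
    p=np.array([at_z(f,q,z)[:2] for q in c]); return cv2.minAreaRect((p*1000).astype(np.float32)),p
E
python3 - <<'E'
from h import *
f=grab_frame("top"); im=f["img"]
save("crop1.png",cv2.resize(im[165:295,140:360],None,fx=3.6,fy=3.6,interpolation=cv2.INTER_CUBIC))
print("blank",rect(f,blank_mask(f,(290,345,215,255)),.043)[0])
hsv=cv2.cvtColor(im,cv2.COLOR_RGB2HSV)
y=((hsv[...,0]>24)&(hsv[...,0]<36)&(hsv[...,1]>130)&(hsv[...,2]>120)); y[:165]=0;y[205:]=0;y[:,:145]=0;y[:,355:]=0
v,u=np.nonzero(y); p=np.array([at_z(f,q,.048)[:2] for q in zip(u,v)])
l=cv2.fitLine(p.astype(np.float32),cv2.DIST_HUBER,0,.001,.001).ravel(); print("stripe",l,p.min(0),p.max(0),np.arctan2(-l[0],l[1]))
# board outline: non-wood (low saturation)
g=((hsv[...,1]<70)*255).astype(np.uint8); g[:195]=0;g[300:]=0;g[:,:135]=0;g[:,365:]=0
r,_=rect(f,g,.018); print("board lower",r,cv2.boxPoints(r))
gm=silhouettes("top","guide"); 
for c in [(153,176),(351,181),(351,288),(146,282)]: print(c,at_z(f,c,.018))
E
```

```text
blank ((520.5189208984375, -129.10655212402344), (69.96649169921875, 37.29689025878906), 84.52261352539062)
stripe [ 0.03042939  0.99953693  0.62068474 -0.0010144 ] [ 0.61101722 -0.19309239] [0.6301083  0.24323818] -0.030434085
board lower ((514.4908447265625, 28.514495849609375), (480.0807189941406, 220.4525909423828), 88.45122528076172) [[ 397.81702 -208.45898]
 [ 618.1891  -214.41736]
 [ 631.1647   265.48798]
 [ 410.7926   271.44635]]
(153, 176) [0.66532963 0.26215518 0.018     ]
(351, 181) [ 0.65294411 -0.21795193  0.018     ]
(351, 288) [ 0.39731908 -0.21006633  0.018     ]
(146, 282) [0.41007138 0.26587876 0.018     ]
```

View pics/crop1.png

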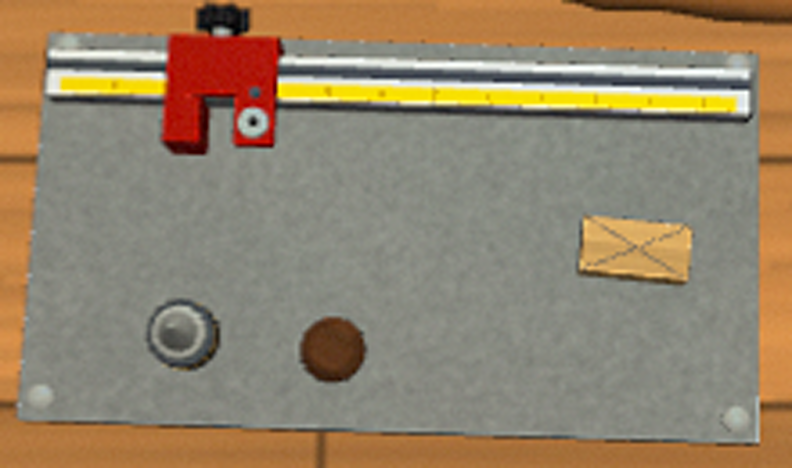

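The crop confirms the wooden blank with pencilled diagonals at top-picture pixel (317,234). Its measured size of 70 x 37 mm matches, and it lies 89 mm from the fence. The jig yaw is about -0.029. Next: close the fingers and push the blank straight back.

```bash
cat >> h.py <<'E'
from scipy.spatial.transform import Rotation as Ro
YAW=-0.029
X=np.array([np.cos(YAW),np.sin(YAW),0]); U=np.array([-X[1],X[0],0])
J0=np.array([.5543,.0271,0])
ROT=Ro.from_matrix(np.c_[-X,U,[0,0,-1]]).as_rotvec()
def W(x,y,z): return J0+x*X+y*U+[0,0,z]   # jig -> world
def Jg(p): d=np.r_[p[:2],0]-J0; return np.array([d@X,d@U])
E
python3 - <<'E'
from h import *
f=grab_frame("top")
b=Jg(np.array([.5205,-.1291])); print("blank jig",b)
print("bush jig",Jg(at_z(f,(210.3,198.9),.062)),"stop edge",Jg(at_z(f,(197.5,200),.058)))
grab()
x0=b[0]-.018-.011-.03
movep(W(x0,b[1],.12),ROT); move_l(W(x0,b[1],.025),.15)
s=get_state(); print(s["position"],s["contact_force"],s["clock"])
hit=move_l(W(.06-.036-.011+.006,b[1],.025),.04,until_force=5)
s=get_state(); print(hit,Jg(np.array(s["position"])),s["contact_force"],s["clock"])
f=grab_frame("top"); g=grab_frame("side")
save("s2.png",np.hstack([cv2.resize(f["img"][150:300,130:370],(400,250)),cv2.resize(g["img"][120:345,150:400],(400,360))[:250]]))
E
```

```text
blank jig [-0.02925662 -0.15711439]
bush jig [0.04139625 0.08901632] stop edge [0.03881974 0.11907882]
[ 0.46204503 -0.12741409  0.02545789] [-0.03805303  0.55515231  0.59868151] 5.1417
True [ 0.01314388 -0.15689913] [-0.464034    0.39165401  0.02707018] 7.4583
```

View pics/s2.png

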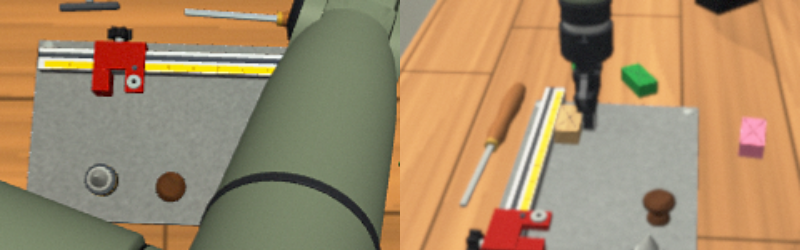

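The blank, in the right panel at about (568,123), looks to be at the fence under the finger. I'll press a little to confirm, hold, then back off, look again from above and move behind its -y end.

Run:
```python
from h import *
p=Jg(np.array(get_state()["position"]))
hit=move_l(W(p[0]+.006,p[1],.025),.02,until_force=8); sleep(.3)
s=get_state(); q=Jg(np.array(s["position"])); print(hit,q,s["contact_force"])
move_l(W(q[0]-.03,q[1],.025),.1); move_l(W(q[0]-.03,q[1],.12),.2)
yb=-.157-.035-.0145-.025
movep(W(.042,yb,.12),ROT)
s=get_state(); print(s["clock"])
f=grab_frame("top"); g=grab_frame("side")
m=blank_mask(g,(240,330,150,225))
save("s3.png",np.hstack([cv2.resize(f["img"][150:300,130:370],(400,250)),cv2.resize(g["img"][150:230,220:348],(400,250))]))
```

```text
True [ 0.01262529 -0.15640901] [ 0.17651163 -0.29519981 -0.11523316]
9.6583
```

View pics/s3.png

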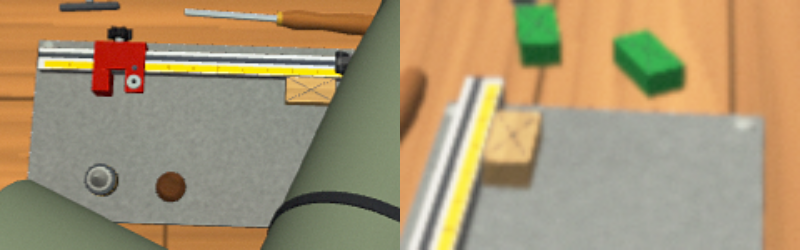

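In the left panel the blank sits at (311,90), flush and square on the fence. Next I slide it partway along and check before the guide.

Run:
```python
from h import *
move_l(W(.040,-.2315,.12),.2); move_l(W(.040,-.2315,.025),.15)
print(get_state()["contact_force"],get_state()["clock"])
hit=move_l(W(.043,-.055,.025),.05,until_force=10)
s=get_state(); print(hit,Jg(np.array(s["position"])),s["contact_force"],s["clock"])
f=grab_frame("top"); g=grab_frame("side")
save("s4.png",np.hstack([cv2.resize(f["img"][150:300,130:370],(400,250)),cv2.resize(g["img"][170:300,180:388],(400,250))]))
```

```text
[-0.06897249 -0.23064616  1.73654598] 10.7917
False [ 0.0430189  -0.05504448] [0.67638319 0.79999442 0.07245234] 14.475
```

View pics/s4.png

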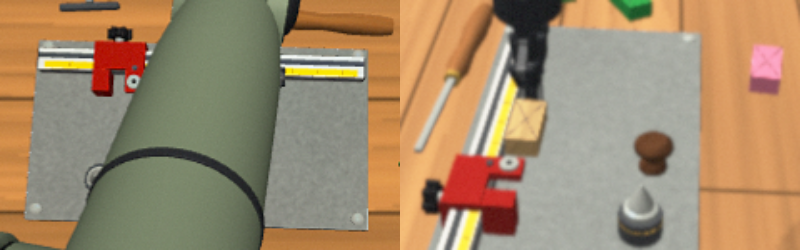

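In the right panel the blank is at (526,123), still short of the arm. I'll overlay its ideal outline against the fence to check for a gap.

```bash
cat >> h.py <<'E'
def overlay(g,cx,cy,roi,k):
    x0,x1,y0,y1=roi; im=cv2.resize(g["img"][y0:y1,x0:x1],None,fx=k,fy=k,interpolation=cv2.INTER_CUBIC)
    def ln(P,c):
        q=(proj(g,P)-[x0,y0]+.5)*k-.5
        cv2.polylines(im,[np.round(q).astype(np.int32)],True,c,1,cv2.LINE_AA)
    ln([W(cx+a*.018,cy+b*.035,.043) for a,b in((1,1),(1,-1),(-1,-1),(-1,1))],(0,0,255))
    ln([W(.06,-.2,.048),W(.06,.2,.048)],(255,0,255)); return im
E
python3 - <<'E'
from h import *
g=grab_frame("side"); y=Jg(np.array(get_state()["position"]))[1]+.0145+.035
save("s5.png",overlay(g,.042,y,(210,310,195,285),6))
E
```

```text
(no output)
```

View pics/s5.png

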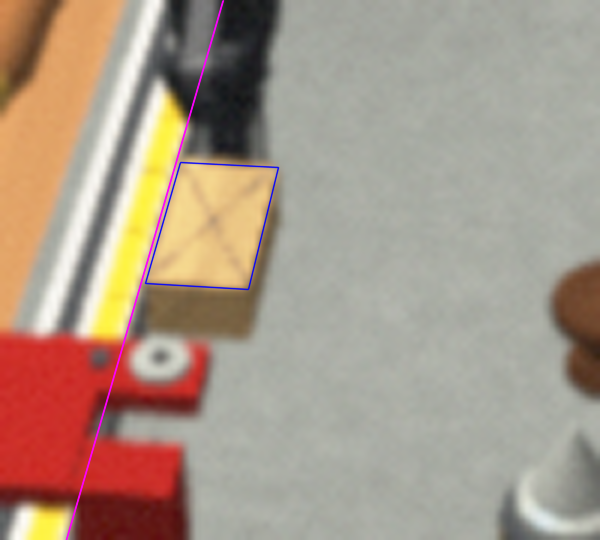

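The outline matches to within about a pixel, so the blank is flush with the fence and square. Now I slide it home until the stop resists.

Run:
```python
from h import *
move_l(W(.0435,.02,.025),.05,until_force=10)
hit=move_l(W(.044,.055,.025),.025,until_force=8)
s=get_state(); q=Jg(np.array(s["position"])); print(hit,q,s["contact_force"],s["clock"])
hit=move_l(W(q[0],q[1]+.005,.025),.015,until_force=12); sleep(.3)
s=get_state(); q=Jg(np.array(s["position"])); print(hit,q,s["contact_force"],s["clock"])
g=grab_frame("side"); im=overlay(g,.042,q[1]+.0145+.035,(190,290,215,305),6)
save("s6.png",im)
```

```text
True [0.04350533 0.04092048] [ 0.90676506 -1.37042865  1.11676603] 17.175
True [0.04281214 0.04070557] [ 0.22156841 -0.40458672 -0.24607516] 17.8
```

View pics/s6.png

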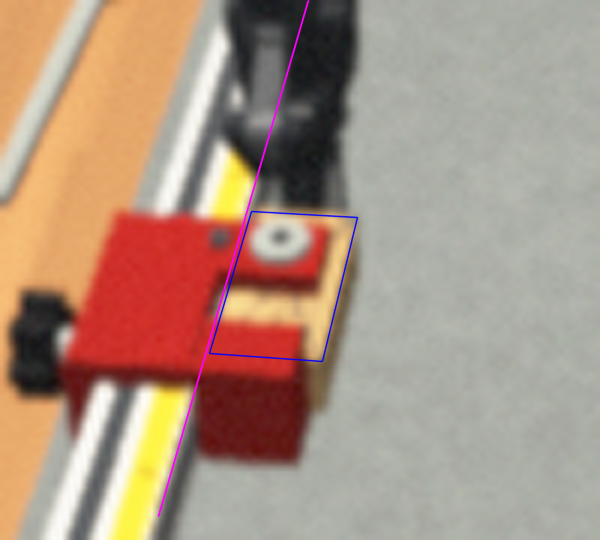

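The stop was reached: the tip at y 0.041 puts the blank's end at about 0.125, which agrees with the bush estimate of 0.124. I'll seat it gently against the fence and then the stop once more, withdraw, and check.

Run:
```python
from h import *
move_l(W(.041,.025,.025),.1); move_l(W(.041,.025,.13),.25)
move_l(W(-.02,.075,.13),.2); move_l(W(-.02,.075,.025),.2)
move_l(W(.006,.075,.025),.08,until_force=5)
h=move_l(W(.018,.075,.025),.02,until_force=6); s=get_state(); print(h,Jg(np.array(s["position"])),s["clock"])
move_l(W(-.02,.075,.025),.1); move_l(W(-.02,.075,.13),.25)
move_l(W(.042,.020,.13),.2); move_l(W(.042,.020,.025),.2)
move_l(W(.042,.033,.025),.06,until_force=6)
h=move_l(W(.042,.048,.025),.02,until_force=8); s=get_state(); print(h,Jg(np.array(s["position"])),s["clock"])
move_l(W(.042,.015,.025),.1); move_l(W(.042,.015,.13),.25)
movep(W(-.05,-.18,.2),ROT); sleep(.2); print(get_state()["clock"])
t=grab_frame("top");g=grab_frame("side"); cy=.1252-.035
a=overlay(g,.042,cy,(195,275,235,305),5); b=overlay(t,.042,cy,(160,240,165,235),5)
save("s7.png",np.hstack([a,b]))
for c in("live_centre","knob","chuck_key","gouge"): 
    r=spot_in("top",c); print(c,r and np.round(r[0]["centre"]))
```

```text
True [0.01340996 0.07495496] 20.9
True [0.04171444 0.04066566] 24.0917
26.175
live_centre [190. 256.]
knob [230. 262.]
chuck_key [181. 153.]
gouge [304. 162.]
```

View pics/s7.png

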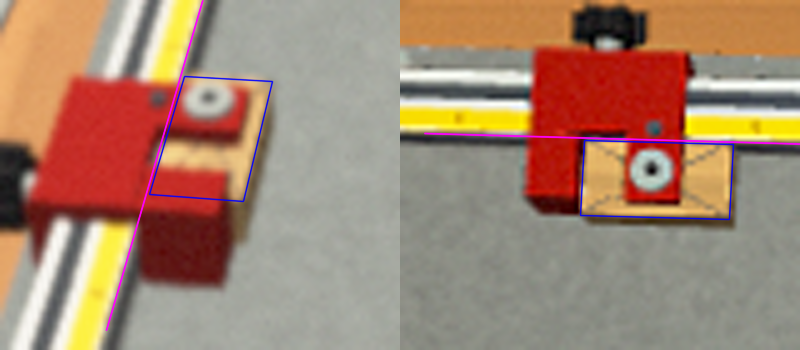

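The blank's outline matches the home pose in both views, with pencil diagonals crossing under the bush at (652,170). It is flush with fence and stop, the bystanders are unmoved and the hand is clear.

```bash
python3 -c "from cell import *; print(sign_off())"
```

```text
the job is handed in; nothing more can be done
None
```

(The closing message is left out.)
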